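# Uncap the thinner jar kept in the paint drawer

## Task

Pull the top drawer of the small grey drawer unit well open (about 15 cm) and unscrew the orange cap of the amber jar standing in it: nobody marked whether its thread is left- or right-handed, so try it gently one way and, if it stops almost at once, go the other way until it comes free. Then lift the cap straight off and finish while still holding it, upright and still, some 10 cm above the jar, touching nothing but your fingers; leave the drawer open and do not shift the dark jar or the glass bowl on the table.

Things in the scene. Friction and masses are not known exactly. Their poses are not given: they have to be found in the camera images.
- cab_drawer0_handle (a point): Centre of the top drawer's aluminium bar handle: bar 11 mm thick, 120 mm long along this frame's y axis, 35 mm in front of the drawer front, about 38 mm below the top of the unit (grey, black fronts, two drawers, 240 mm deep, 340 wide, 180 tall). This frame's -x axis is the direction in which the drawer pulls out, towards the robot; z is up.
- cab_drawer0 (a joint): How far the top drawer is pulled out, m: 0 shut (start), 0.165 fully out. It slides with a drag of a few N and stays where it is left. Count it as well open from 0.13; at 0.15 there is 70 mm between the jar's axis and the unit's front edge.
- jar_rim (a point): Top centre of the amber jar's neck (under the cap). The jar, 41 mm in diameter, is held fast in a rubber cup on the top drawer's floor, 52 mm below this point, and moves with the drawer. It stands 70 mm behind the inside of the drawer front and 45 mm towards +y from the drawer's middle; axes as the handle's. Nothing else within 65 mm of its axis. Hidden while the drawer is shut.
- cap_center (a point): Centre (half-way up) of the jar's orange, ribbed, round screw cap: 44 mm in diameter, 26 mm tall, 28 to 50 g. z is up along the cap's axis; a white stripe across its top runs along this frame's x axis, which lies along the jar's x axis while the cap is screwed on. Then this point is 7 mm below jar_rim, and the cap's top about level with the drawer's side walls.
- steel_jar: Bystander on the table left of the drawer: dark jar with white cap, 58 mm in diameter, 85 mm tall, origin at its underside.
- bowl: Bystander on the table right of the drawer: glass bowl, 104 mm in diameter, 45 mm tall, origin at its underside.
- cap_top (a point): Top centre of the same cap, 13 mm above its centre. Its quick thread: the wrong way it stops dead after about 10 degrees; the right way (clockwise or counterclockwise, differs from time to time) it turns freely, without rising, to a stop at about 65 degrees, and from about 50 degrees on it lifts straight off. Before that it lifts less than 1.5 mm.

How it is judged (in metres and radians):
On the way, in this order (a step that is already met when the one before it is completed fails the run):
1. the top drawer is pulled out at least 13 cm (value of joint cab_drawer0 above 0.13 m), for 0.2 s.
2. the cap is turned loose (over 0.6 rad) while still down on the jar (angle between the x axis of cap_center and the x axis of jar_rim, either way round above 0.6 rad and z of cap_center in the frame of jar_rim below -0.002 m and horizontal distance between cap_center and jar_rim below 0.006 m), for 0.1 s.
At the end, for the whole second after the job is handed in: The program finishes while the gripper holds the cap, still and upright (within 20 degrees), its centre 5 to 25 cm above the jar's rim and within 8 cm sideways of it, touching nothing but the fingers, with the drawer still at least 12 cm open (z of cap_center in the frame of jar_rim between 0.05 and 0.25 m and horizontal distance between cap_center and jar_rim below 0.08 m and contact force between the fingers and cap above 1 N and contact force between cap and cab below 0.1 N and angle between cap_center's own z axis and vertical below 0.35 rad and linear speed of cap below 0.03 m/s and value of joint cab_drawer0 above 0.12 m); the arm keeps its last pose, push and grip.
It fails at once if a bystander on the table (dark jar, glass bowl) is shifted by more than 3 cm (distance of any of steel_jar, bowl from where it was at the start of the episode above 0.03 m).
It also fails if it takes over 64 s, if anything falls off the work surface, if the arm or the gripper's body presses on something with over 40 N, if the wrist force passes 120 N, or if a joint passes its speed limit or range.

## Robot

A 6-joint arm with a two-finger parallel gripper is mounted at the origin on the work surface. World frame = base frame: x ahead of the robot, y to its left, z up, the work surface at z = 0. Lengths are in mm, angles in degrees, forces in N, time in s.
With the tool pointing down it reaches from about 425 to 950 mm from the base axis. Payload 14.7 kg.
Tool frame: the origin (TCP) lies at the very end of the fingers, on their centre line; the grasp point (between the pads) lies 19 mm behind it (r.pinch_z is the distance from the TCP to the grasp point, in mm); z points along the fingers, x is the direction in which the jaws open and shut, and the axes are right-handed (so a half turn about z gives the same grasp; the last joint's range is limited). The gripper opens to 85 mm and grips with 20 to 120 N. Pads are 22 mm wide; open, the fingers measure 114 mm over their backs; the gripper's body (76 mm by 85 mm) begins 54 mm behind the grasp point. The pads swing forward as they close: fully open they stand 13 mm farther back than shut.
Start: joints at [66.142, 27.513, 91.461, -0, 61.026, -2.67], TCP at [234.905, 606.063, 231.297] pointing down, gripper open.
Joint ranges: [-157.49, 157.49], [-46.99, 117.5], [13.45, 153.17], [-89.5, 269.5], [5.16, 153.95], [-167.48, 167.48]. Speed limits (degrees/s): [108.29, 108.29, 136.94, 172.46, 172.46, 172.46].

## Interface

Orientations are given as a 3x3 rotation matrix whose columns are the frame's x, y, z axes.
In Python, from plant import telemetry, camera, get_calibration, r gives the robot as it stands.
- The arm moves only by the tool play_rows, never from a script. Its argument "motion" is a list of rows, each an object of numbers: "tx", "ty", "tz": the shift along the tool's x, y, z in cm; "rx", "ry", "rz": the turn, a rotation vector about the tool's x, y, z in degrees; "fingers": the opening, from -1 (shut) to 1 (fully open). In form: [{"tx": .., "ty": .., "tz": .., "rx": .., "ry": .., "rz": .., "fingers": ..}, ...]. A call has 1 to 12 rows; each row is the pose to reach, as a shift and turn from the pose commanded when the call began, along the tool's axes at that moment; what a row does not reach only later rows make up. A row lasts 1/12 s, in which the tool goes at most 41.7 mm and 7.16 degrees, less where a joint would pass 70% of its speed; a pose out of reach is approached as far as the arm can. A call with a gripper value outside its range is refused whole. The fingers move at their own pace and stop on an object; the grip force is fixed at half the most. Time passes only in rows, so rows that repeat a pose let the fingers close. It gives the time, the measured TCP pose, the force and the opening at its end, in the units of the state.
- telemetry.sense(): the state, without advancing time (a new reading comes with each control period).
- camera(name): name is "side" or "top" or "wrist"; returns the picture (400x640x3 uint8, red, green, blue); there is no depth.
- get_calibration(name): a dict with "intrinsics" (3x3 intrinsics, pixels), "rvec" (rotation vector, rad) and "tvec" (3), from world to camera coordinates, as OpenCV has them. Camera axes: x right, y down, z forward; pixel columns grow to the right and rows downward; lengths in mm; the calibration is good to about 2 mm. A picture is of the moment at which its call begins: read the wrist's pose just before it. get_calibration takes no time and is no camera call; for the wrist camera it gives the pose at the moment of the call.
- r.finish_job(): hands the job in, once; it reports no verdict.
The state is a dict: "t": time; "q": joint angles; "joint_vel": joint speeds; "joint_torque": joint torques, N m; "eef_pos": TCP position; "tool_rot": TCP orientation; "force": force on the tool from outside, world axes, zero at the start; "torque": the same for the moment, N m; "finger_gap": finger opening in mm.
Only numpy, scipy, OpenCV 4.12 (cv2) and the standard library are available. Lean on these libraries where they do the work, as an engineer would, in place of code of your own. Each camera call takes 0.05 s, during which the arm holds its last target. There are 200 camera calls.

## Working session

There is one attempt and no reset: what is moved stays moved. The work goes in short steps, Python scripts to look and compute and a tool call to move; the robot and the scene stay as the last step left them, time stands still between calls to the robot, and variables do not carry over. Pictures are saved under pics/ and viewed, about 8 in all and at most 12, crops included, and the job is handed in when it is done.

Besides the shell and the picture viewer there is one more tool, called after "Emit:" as name([rows], argument=value, ...), one row to a line, values as JSON. play_rows: Moves the arm, as the interface text tells. Its arguments: {"type":"object","properties":{"motion":{"type":"array","items":{"type":"object","properties":{"tx":{"type":"number"},"ty":{"type":"number"},"tz":{"type":"number"},"rx":{"type":"number"},"ry":{"type":"number"},"rz":{"type":"number"},"fingers":{"type":"number"}}}}},"required":["motion"]}

```bash
mkdir -p pics
python3 - <<'E'
from plant import telemetry, camera, get_calibration, r
import cv2, numpy as np
s=telemetry.sense(); print(s['t'],s['eef_pos'],np.round(s['tool_rot'],3).tolist(),s['finger_gap'])
for n in ["side","top"]:
    im=camera(n); cv2.imwrite(f"pics/{n}0.png",im[:,:,::-1])
    c=get_calibration(n); R=cv2.Rodrigues(np.array(c['rvec'],float))[0]; print(n,np.array(c['intrinsics']).tolist(), (-R.T@np.array(c['tvec']).ravel()).round(), R.round(2).tolist())
E
```

```text
0.0 [234.71661039 605.68597262 230.69014777] [[0.361, 0.932, -0.0], [0.932, -0.361, -0.001], [-0.001, -0.0, -1.0]] 85.34235670480946
side [[489.2140250526497, 0.0, 317.39789082712736], [0.0, 489.2140250526497, 198.1466233481411], [0.0, 0.0, 1.0]] [ 196. -963.  796.] [[0.9, -0.44, -0.01], [-0.24, -0.47, -0.85], [0.37, 0.76, -0.53]]
top [[462.7672645577181, 0.0, 320.4762040639764], [0.0, 462.7672645577181, 197.4823250095778], [0.0, 0.0, 1.0]] [ 479.   26. 1227.] [[-0.01, -1.0, 0.02], [-0.99, 0.01, -0.16], [0.16, -0.03, -0.99]]
```

View pics/side0.png

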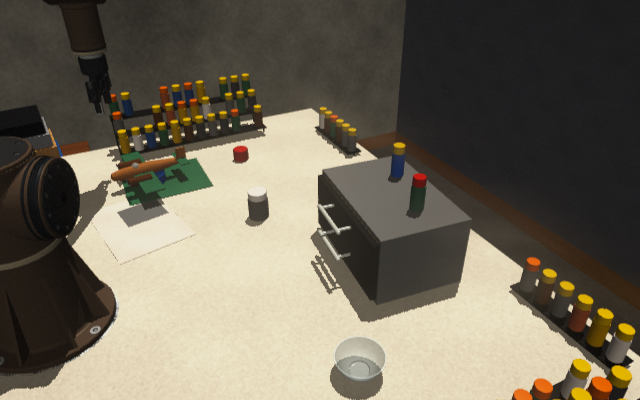

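View pics/top0.png

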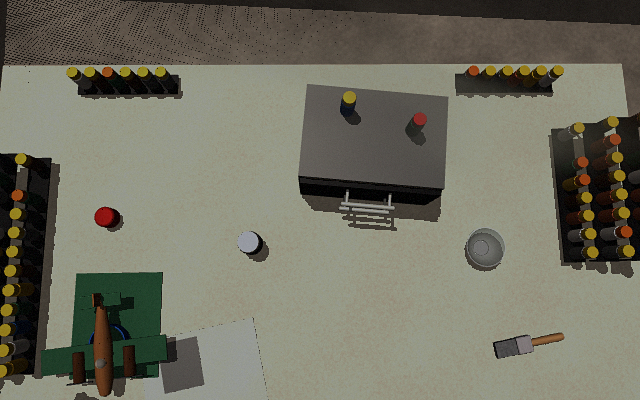

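The side view shows the unit at about (390,225), with its handles near (330,220)-(340,245), the dark jar at (258,204) and the bowl at (360,360). In the top view the unit's top-front edge runs (300,178)-(444,188) and the handles are near (367,205). I'll enlarge the handles.

Run:
```python
import cv2, numpy as np
a=cv2.imread("pics/top0.png")[165:225,290:450]; b=cv2.imread("pics/side0.png")[165:295,300:400]
a=cv2.resize(a,None,fx=5,fy=5,interpolation=cv2.INTER_CUBIC)
b=cv2.resize(b,None,fx=2.2,fy=2.2,interpolation=cv2.INTER_CUBIC)
o=np.zeros((600,800,3),np.uint8); o[:300]=a; o[300:300+min(300,b.shape[0]),:b.shape[1]]=b[:300]
c=cv2.imread("pics/side0.png")[190:265,310:440]; c=cv2.resize(c,None,fx=4,fy=4,interpolation=cv2.INTER_CUBIC)
o[300:600,230:230+520]=c
cv2.imwrite("pics/crop0.png",cv2.convertScaleAbs(o,alpha=1.6))
```

```text
(no output)
```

View pics/crop0.png

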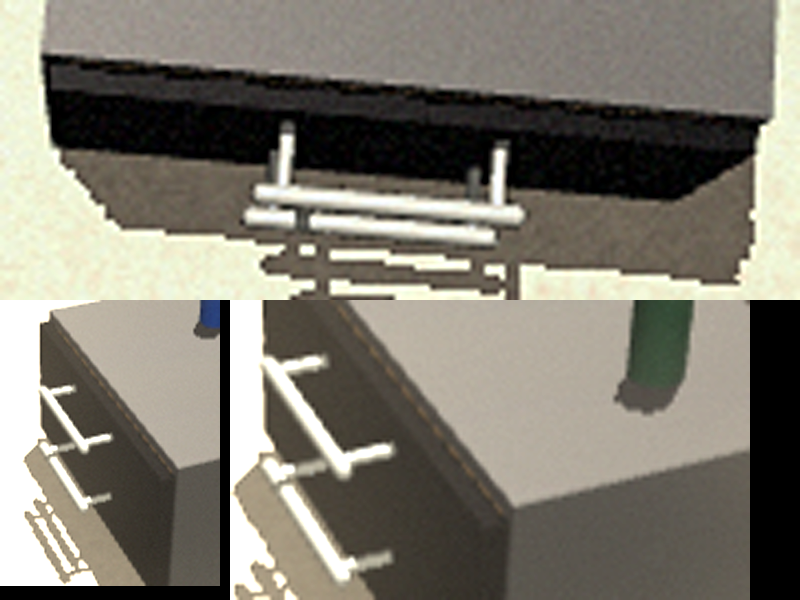

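```bash
cat > h.py <<'E'
from plant import telemetry, camera, get_calibration, r
import cv2, numpy as np
def P(n):
    c=get_calibration(n); R=cv2.Rodrigues(np.array(c['rvec'],float))[0]; t=np.array(c['tvec'],float).reshape(3,1)
    return np.array(c['intrinsics'],float),R,t
def tri(uvs):
    A=[];b=[]
    for n,uv in uvs:
        K,R,t=P(n); M=K@np.hstack([R,t])
        for i in (0,1):
            w=uv[i]*M[2]-M[i]; w=w/np.linalg.norm(w[:3]); A.append(w[:3]); b.append(-w[3])
    return np.linalg.lstsq(np.array(A),np.array(b),rcond=None)[0]
def onz(n,uv,z,cal=None):
    K,R,t=cal or P(n); d=R.T@np.linalg.inv(K)@[uv[0],uv[1],1]; c=(-R.T@t).ravel()
    return c+d*(z-c[2])/d[2]
E
python3 - <<'E'
from h import *
L=tri([("top",(341.5,203.2)),("side",(319,206))]);Rr=tri([("top",(394,207.8)),("side",(338.7,232))])
print(L,Rr,(L+Rr)/2,np.linalg.norm(L-Rr))
for z in (142,): print([onz(n,u,z).round(1) for n,u in [("top",(341.5,203.2)),("top",(394,207.8)),("side",(319,206)),("side",(338.7,232))]])
print([onz("top",u,180).round(1) for u in [(299.5,176.5),(444.5,189),(307,85),(448,97)]])
print(onz("top",(249,242),85),onz("top",(485,247),20))
E
```

```text
[643.07912232 -51.70915986 142.53315925] [ 630.49597487 -175.73412941  147.1767887 ] [ 636.78754859 -113.72164463  144.85497398] 124.74811407978741
[array([644.3, -52.2, 142. ]), array([ 631.9, -177. ,  142. ]), array([642.2, -50.8, 142. ]), array([ 633.3, -169.4,  142. ])]
[array([702. ,  46.3, 180. ]), array([ 669.1, -289.1,  180. ]), array([925.1,  26.7, 180. ]), array([ 893.1, -310.8,  180. ])]
[559.24904774 173.26428366  85.        ] [ 542.51492995 -434.97267355   20.        ]
```

```bash
cat >> h.py <<'E'
from scipy.spatial.transform import Rotation as Ro
def delta(p,yaw):
    "print cm shift and deg turn, tool axes, to TCP p pointing down with tool x at yaw"
    s=telemetry.sense(); T=np.array(s['tool_rot']); c,n=np.cos(np.radians(yaw)),np.sin(np.radians(yaw))
    G=np.array([[c,n,0],[n,-c,0],[0,0,-1.]])
    print('t',s['t'],'pos',s['eef_pos'].round(1),'F',np.round(s['force'],1),'gap',round(s['finger_gap'],1),'q6',np.round(s['q'][5],1))
    print('shift cm',(T.T@(np.array(p)-s['eef_pos'])/10).round(2),'rot',Ro.from_matrix(T.T@G).as_rotvec(degrees=True).round(2))
E
python3 -c "
from h import *
delta([637,-114,230],-5.5)"
```

```text
t 0.1 pos [234.7 605.8 230.7] F [ 0.3  0.1 -0.1] gap 85.6 q6 -2.7
shift cm [-52.57  63.52   0.12] rot [4.000e-02 6.000e-02 7.431e+01]
```

Emit:
play_rows([
  {"tx":-52.6,"ty":63.5,"tz":0,"rz":74.3,"fingers":-0.5},
  {"tx":-52.6,"ty":63.5,"tz":0,"rz":74.3,"fingers":-0.5},
  {"tx":-52.6,"ty":63.5,"tz":0,"rz":74.3,"fingers":-0.5},
  {"tx":-52.6,"ty":63.5,"tz":0,"rz":74.3,"fingers":-0.5},
  {"tx":-52.6,"ty":63.5,"tz":0,"rz":74.3,"fingers":-0.5},
  {"tx":-52.6,"ty":63.5,"tz":0,"rz":74.3,"fingers":-0.5},
  {"tx":-52.6,"ty":63.5,"tz":0,"rz":74.3,"fingers":-0.5},
  {"tx":-52.6,"ty":63.5,"tz":0,"rz":74.3,"fingers":-0.5},
  {"tx":-52.6,"ty":63.5,"tz":0,"rz":74.3,"fingers":-0.5},
  {"tx":-52.6,"ty":63.5,"tz":0,"rz":74.3,"fingers":-0.5},
  {"tx":-52.6,"ty":63.5,"tz":0,"rz":74.3,"fingers":-0.5},
  {"tx":-52.6,"ty":63.5,"tz":0,"rz":74.3,"fingers":-0.5},
])

```text
validation failed for argument at $.mo...
```

```bash
python3 -c "
from h import *
delta([637,-114,230],-5.5)"
```

```text
t 0.1 pos [234.7 605.8 230.7] F [ 0.3  0.1 -0.1] gap 85.6 q6 -2.7
shift cm [-52.57  63.52   0.12] rot [4.000e-02 6.000e-02 7.431e+01]
```

Emit:
play_rows([
  {"tx":-52.6,"ty":63.5,"tz":0,"rx":0,"ry":0,"rz":74.3,"fingers":-0.5},
  {"tx":-52.6,"ty":63.5,"tz":0,"rx":0,"ry":0,"rz":74.3,"fingers":-0.5},
  {"tx":-52.6,"ty":63.5,"tz":0,"rx":0,"ry":0,"rz":74.3,"fingers":-0.5},
  {"tx":-52.6,"ty":63.5,"tz":0,"rx":0,"ry":0,"rz":74.3,"fingers":-0.5},
  {"tx":-52.6,"ty":63.5,"tz":0,"rx":0,"ry":0,"rz":74.3,"fingers":-0.5},
  {"tx":-52.6,"ty":63.5,"tz":0,"rx":0,"ry":0,"rz":74.3,"fingers":-0.5},
  {"tx":-52.6,"ty":63.5,"tz":0,"rx":0,"ry":0,"rz":74.3,"fingers":-0.5},
  {"tx":-52.6,"ty":63.5,"tz":0,"rx":0,"ry":0,"rz":74.3,"fingers":-0.5},
  {"tx":-52.6,"ty":63.5,"tz":0,"rx":0,"ry":0,"rz":74.3,"fingers":-0.5},
  {"tx":-52.6,"ty":63.5,"tz":0,"rx":0,"ry":0,"rz":74.3,"fingers":-0.5},
  {"tx":-52.6,"ty":63.5,"tz":0,"rx":0,"ry":0,"rz":74.3,"fingers":-0.5},
  {"tx":-52.6,"ty":63.5,"tz":0,"rx":0,"ry":0,"rz":74.3,"fingers":-0.5},
])

```text
t: 1.1
eef_pos: [479.1, 167.5, 231.2]
tool_rot: [[0.995, -0.099, -0.0], [-0.099, -0.995, -0.0], [-0.0, 0.0, -1.0]]
force: [0.9, -0.1, 0.4]
finger_gap: 20.8
```

```bash
python3 -c "
from h import *
delta([637,-114,230],-5.5)"
```

```text
t 1.1 pos [479.1 167.5 231.2] F [ 0.9 -0.1  0.4] gap 20.8 q6 21.6
shift cm [18.51 26.44  0.12] rot [ 0.    0.01 -0.21]
```

Emit:
play_rows([
  {"tx":18.5,"ty":26.4,"tz":1.0,"rx":0,"ry":0,"rz":0,"fingers":-0.5},
  {"tx":18.5,"ty":26.4,"tz":1.0,"rx":0,"ry":0,"rz":0,"fingers":-0.5},
  {"tx":18.5,"ty":26.4,"tz":1.0,"rx":0,"ry":0,"rz":0,"fingers":-0.5},
  {"tx":18.5,"ty":26.4,"tz":1.0,"rx":0,"ry":0,"rz":0,"fingers":-0.5},
  {"tx":18.5,"ty":26.4,"tz":1.0,"rx":0,"ry":0,"rz":0,"fingers":-0.5},
  {"tx":18.5,"ty":26.4,"tz":1.0,"rx":0,"ry":0,"rz":0,"fingers":-0.5},
  {"tx":18.5,"ty":26.4,"tz":1.0,"rx":0,"ry":0,"rz":0,"fingers":-0.5},
  {"tx":18.5,"ty":26.4,"tz":1.0,"rx":0,"ry":0,"rz":0,"fingers":-0.5},
  {"tx":18.5,"ty":26.4,"tz":1.0,"rx":0,"ry":0,"rz":0,"fingers":-0.5},
  {"tx":18.5,"ty":26.4,"tz":1.0,"rx":0,"ry":0,"rz":0,"fingers":-0.5},
])

```text
t: 1.93
eef_pos: [637.7, -112.6, 220.4]
tool_rot: [[0.995, -0.098, -0.001], [-0.098, -0.995, 0.0], [-0.001, -0.0, -1.0]]
force: [-0.3, -0.1, -0.2]
finger_gap: 21.2
```

```bash
cat > w.py <<'E'
from h import *
import sys,json
K,R,t=P("wrist"); s=telemetry.sense(); im=camera("wrist"); nm=sys.argv[1]
cv2.imwrite(f"pics/{nm}.png",im[:,:,::-1]); np.savez(f"{nm}.npz",K=K,R=R,t=t)
print(s['t'],s['eef_pos'].round(1),s['force'].round(1),'cam',(-R.T@t).ravel().round(),R.round(2).tolist())
E
python3 w.py w1
```

```text
1.9333 [ 637.7 -112.6  220.4] [-0.3 -0.1 -0.2] cam [645. -45. 363.] [[1.0, -0.1, -0.0], [-0.09, -0.96, 0.27], [-0.03, -0.26, -0.96]]
```

View pics/w1.png

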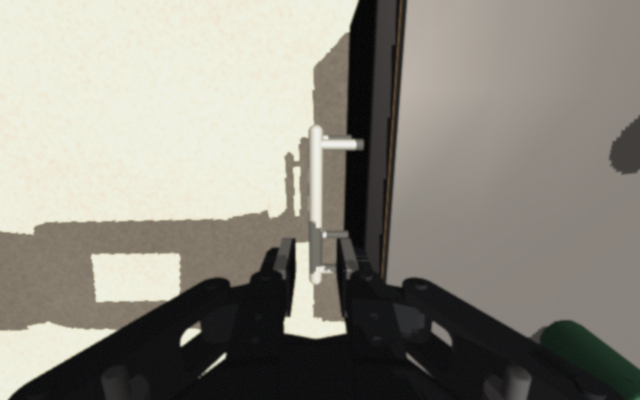

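The wrist view shows the top bar running from (316,130) to (317,225), between the fingers at about (290,250) and (345,250). The front edge is at about u=390.

Run:
```python
from h import *
d=np.load("w1.npz"); c=(d['K'],d['R'],d['t'])
a=onz("",(316,128),142,c);b=onz("",(317.5,222),142,c);print(a,b)
print(onz("",(401,20),180,c),onz("",(385,265),180,c))
s=telemetry.sense();T=np.array(s['tool_rot'])
for q in (a,b): print((T.T@(q-s['eef_pos'])).round(1))
```

```text
[645.14546337 -48.6718043  142.        ] [ 639.30987714 -121.35882691  142.        ]
[697.74534694   5.17225236 180.        ] [ 683.85523575 -144.02835368  180.        ]
[  2.1 -63.   78.6]
[ 3.3  9.9 78.6]
```

Emit:
play_rows([
  {"tx":0.2,"ty":0,"tz":2.0,"rx":0,"ry":0,"rz":0,"fingers":-0.5},
  {"tx":0.2,"ty":0,"tz":4.0,"rx":0,"ry":0,"rz":0,"fingers":-0.5},
  {"tx":0.2,"ty":0,"tz":5.5,"rx":0,"ry":0,"rz":0,"fingers":-0.5},
  {"tx":0.2,"ty":0,"tz":7.0,"rx":0,"ry":0,"rz":0,"fingers":-0.5},
  {"tx":0.2,"ty":0,"tz":8.0,"rx":0,"ry":0,"rz":0,"fingers":-0.5},
  {"tx":0.2,"ty":0,"tz":9.0,"rx":0,"ry":0,"rz":0,"fingers":-0.5},
  {"tx":0.2,"ty":0,"tz":9.6,"rx":0,"ry":0,"rz":0,"fingers":-0.5},
  {"tx":0.2,"ty":0,"tz":9.6,"rx":0,"ry":0,"rz":0,"fingers":-0.5},
])

```text
t: 2.65
eef_pos: [639.4, -110.4, 125.1]
tool_rot: [[0.995, -0.095, -0.0], [-0.095, -0.995, 0.0], [-0.0, -0.0, -1.0]]
force: [-3.1, 1.4, 2.3]
finger_gap: 21.6
```

Emit:
play_rows([
  {"tx":0,"ty":0,"tz":0,"rx":0,"ry":0,"rz":0,"fingers":-1},
  {"tx":0,"ty":0,"tz":0,"rx":0,"ry":0,"rz":0,"fingers":-1},
  {"tx":0,"ty":0,"tz":0,"rx":0,"ry":0,"rz":0,"fingers":-1},
  {"tx":0,"ty":0,"tz":0,"rx":0,"ry":0,"rz":0,"fingers":-1},
  {"tx":0,"ty":0,"tz":0,"rx":0,"ry":0,"rz":0,"fingers":-1},
  {"tx":0,"ty":0,"tz":0,"rx":0,"ry":0,"rz":0,"fingers":-1},
])

```text
t: 3.15
eef_pos: [637.5, -110.4, 125.5]
tool_rot: [[0.995, -0.095, -0.004], [-0.095, -0.995, 0.001], [-0.004, -0.001, -1.0]]
force: [-12.6, 2.8, 7.3]
finger_gap: 8.6
```

Emit:
play_rows([
  {"tx":-0.5,"ty":0,"tz":0,"rx":0,"ry":0,"rz":0,"fingers":-1},
  {"tx":-1.5,"ty":0,"tz":0,"rx":0,"ry":0,"rz":0,"fingers":-1},
  {"tx":-3,"ty":0,"tz":0,"rx":0,"ry":0,"rz":0,"fingers":-1},
  {"tx":-4.5,"ty":0,"tz":0,"rx":0,"ry":0,"rz":0,"fingers":-1},
  {"tx":-6,"ty":0,"tz":0,"rx":0,"ry":0,"rz":0,"fingers":-1},
  {"tx":-7.5,"ty":0,"tz":0,"rx":0,"ry":0,"rz":0,"fingers":-1},
  {"tx":-9,"ty":0,"tz":0,"rx":0,"ry":0,"rz":0,"fingers":-1},
  {"tx":-10.5,"ty":0,"tz":0,"rx":0,"ry":0,"rz":0,"fingers":-1},
  {"tx":-12,"ty":0,"tz":0,"rx":0,"ry":0,"rz":0,"fingers":-1},
  {"tx":-13.5,"ty":0,"tz":0,"rx":0,"ry":0,"rz":0,"fingers":-1},
  {"tx":-14.7,"ty":0,"tz":0,"rx":0,"ry":0,"rz":0,"fingers":-1},
  {"tx":-15.3,"ty":0,"tz":0,"rx":0,"ry":0,"rz":0,"fingers":-1},
])

```text
t: 4.15
eef_pos: [485.5, -95.3, 125.5]
tool_rot: [[0.995, -0.096, -0.001], [-0.096, -0.995, 0.001], [-0.001, -0.001, -1.0]]
force: [2.9, 14.3, -4.3]
finger_gap: 8.7
```

Emit:
play_rows([
  {"tx":0,"ty":0,"tz":0,"rx":0,"ry":0,"rz":0,"fingers":-1},
  {"tx":0,"ty":0,"tz":0,"rx":0,"ry":0,"rz":0,"fingers":-1},
  {"tx":0,"ty":0,"tz":0,"rx":0,"ry":0,"rz":0,"fingers":-1},
])

```text
t: 4.4
eef_pos: [486.7, -95.4, 125.5]
tool_rot: [[0.995, -0.096, -0.0], [-0.096, -0.995, 0.001], [-0.0, -0.001, -1.0]]
force: [0.5, 13.0, -0.0]
finger_gap: 8.4
```

Emit:
play_rows([
  {"tx":0,"ty":0,"tz":0,"rx":0,"ry":0,"rz":0,"fingers":-0.5},
  {"tx":0,"ty":0,"tz":0,"rx":0,"ry":0,"rz":0,"fingers":-0.5},
  {"tx":0,"ty":0,"tz":0,"rx":0,"ry":0,"rz":0,"fingers":-0.5},
  {"tx":0,"ty":0,"tz":0,"rx":0,"ry":0,"rz":0,"fingers":-0.5},
  {"tx":0,"ty":0,"tz":-2,"rx":0,"ry":0,"rz":0,"fingers":-0.5},
  {"tx":0,"ty":0,"tz":-5,"rx":0,"ry":0,"rz":0,"fingers":-0.5},
  {"tx":0,"ty":0,"tz":-9,"rx":0,"ry":0,"rz":0,"fingers":0},
  {"tx":0,"ty":0,"tz":-13,"rx":0,"ry":0,"rz":0,"fingers":0.5},
  {"tx":0,"ty":0,"tz":-15,"rx":0,"ry":0,"rz":0,"fingers":1},
  {"tx":0,"ty":0,"tz":-15,"rx":0,"ry":0,"rz":0,"fingers":1},
  {"tx":0,"ty":0,"tz":-15,"rx":0,"ry":0,"rz":0,"fingers":1},
])

```text
t: 5.32
eef_pos: [487.9, -96.8, 276.6]
tool_rot: [[0.995, -0.096, 0.003], [-0.096, -0.995, -0.001], [0.003, 0.001, -1.0]]
force: [-0.3, 0.3, -0.8]
finger_gap: 80.1
```

```bash
python3 w.py w2
python3 - <<'E'
from h import *
a=camera("side")[120:320,220:460,::-1]; w=cv2.imread("pics/w2.png")[:,:,:]
o=np.zeros((600,800,3),np.uint8); o[:350,:560]=cv2.resize(w,(560,350))
o[:, :]=0
o=cv2.resize(a,None,fx=3,fy=3,interpolation=cv2.INTER_CUBIC)
cv2.imwrite("pics/side2.png",o)
E
```

```text
5.3167 [487.9 -96.8 276.6] [-0.3  0.3 -0.8] cam [495. -29. 419.] [[1.0, -0.09, 0.0], [-0.09, -0.96, 0.27], [-0.02, -0.27, -0.96]]
```

View pics/w2.png

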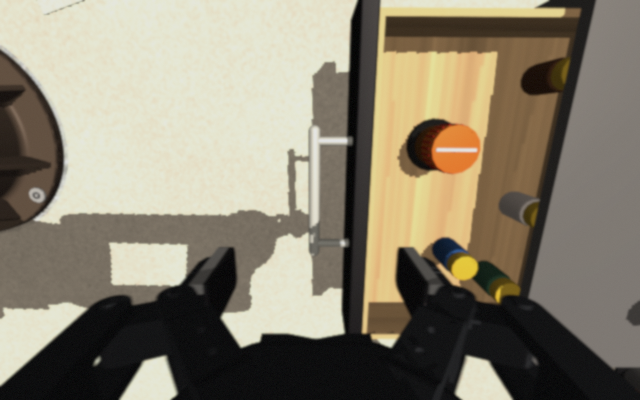

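View pics/side2.png

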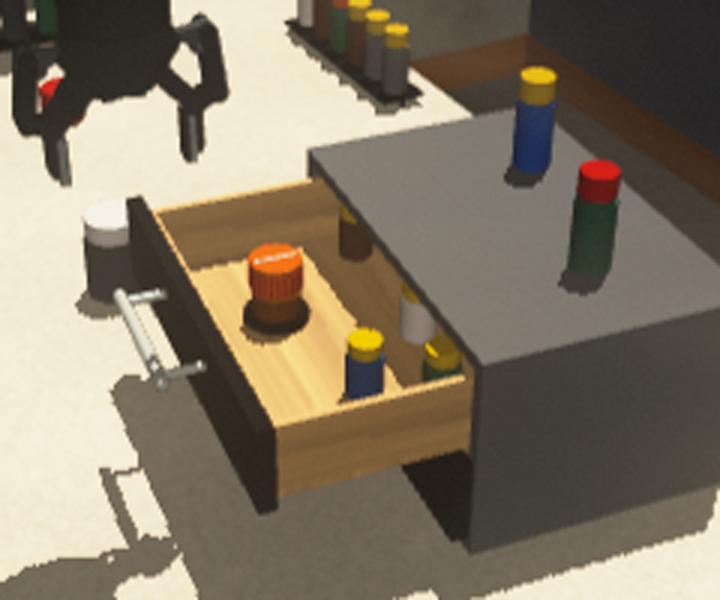

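The wrist view shows the open drawer with the cap top at (456,148) and its stripe along x. In the side crop the cap top is at (275,257), which is full-image (311.7,205.7).

Run:
```python
from h import *
d=np.load("w2.npz"); c=(d['K'],d['R'],d['t'])
import h
Po=h.P; h.P=lambda n: c if n=="wrist" else Po(n)
p=tri([("wrist",(456,148.5)),("side",(311.7,205.5))]); print(p)
for z in (140,145,150,155,160): print(z,onz("",(456,148.5),z,c).round(1),onz("side",(311.7,205.5),z).round(1))
w=[onz("",(u,148.5),p[2],c) for u in (432,481)];print('diam',np.linalg.norm(w[0]-w[1]))
```

```text
[617.02518779 -62.83931334 157.97058626]
140 [625.9 -65.3 140. ] [628.5 -37.7 140. ]
145 [623.5 -64.6 145. ] [625.2 -44.7 145. ]
150 [621.2 -64.  150. ] [621.9 -51.8 150. ]
155 [618.8 -63.3 155. ] [618.6 -58.8 155. ]
160 [616.5 -62.7 160. ] [615.3 -65.9 160. ]
diam 43.45531223778862
```

```bash
python3 -c "
from h import *
delta([617.5,-63.5,205],-5.5)"
```

```text
t 5.4167 pos [486.7 -96.5 274.6] F [-0.6  0.6 -1.1] gap 85.1 q6 -9.2
shift cm [12.71 -4.54  6.95] rot [-0.    0.05  0.01]
```

Emit:
play_rows([
  {"tx":3,"ty":-1.1,"tz":0,"rx":0,"ry":0,"rz":0,"fingers":1},
  {"tx":6,"ty":-2.2,"tz":0.5,"rx":0,"ry":0,"rz":0,"fingers":1},
  {"tx":9,"ty":-3.3,"tz":2,"rx":0,"ry":0,"rz":0,"fingers":1},
  {"tx":11.5,"ty":-4.2,"tz":4,"rx":0,"ry":0,"rz":0,"fingers":1},
  {"tx":12.7,"ty":-4.5,"tz":6,"rx":0,"ry":0,"rz":0,"fingers":1},
  {"tx":12.7,"ty":-4.5,"tz":7,"rx":0,"ry":0,"rz":0,"fingers":1},
  {"tx":12.7,"ty":-4.5,"tz":7,"rx":0,"ry":0,"rz":0,"fingers":1},
  {"tx":12.7,"ty":-4.5,"tz":7,"rx":0,"ry":0,"rz":0,"fingers":1},
])

```text
t: 6.08
eef_pos: [616.4, -63.9, 204.1]
tool_rot: [[0.995, -0.096, -0.003], [-0.096, -0.995, 0.0], [-0.003, -0.0, -1.0]]
force: [0.3, -0.2, 0.1]
finger_gap: 85.1
```

```bash
python3 w.py w3
```

```text
6.0833 [616.4 -63.9 204.1] [ 0.3 -0.2  0.1] cam [624.   4. 347.] [[1.0, -0.09, -0.0], [-0.09, -0.96, 0.27], [-0.03, -0.26, -0.96]]
```

View pics/w3.png

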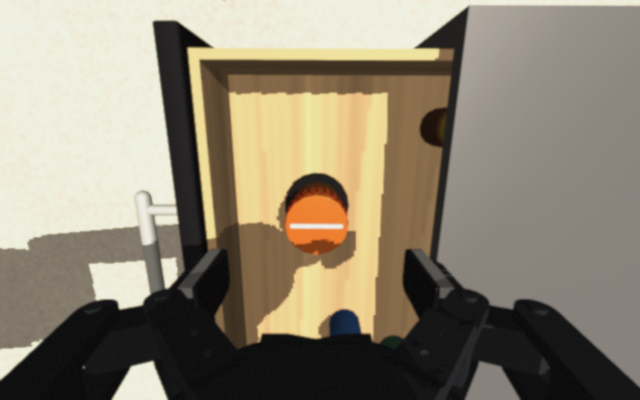

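The cap top is centred at about (317,225.5), 64 px wide, between the open fingers, and the stripe runs along x.

Run:
```python
from h import *
d=np.load("w3.npz"); c=(d['K'],d['R'],d['t']); e=np.load("w2.npz"); c2=(e['K'],e['R'],e['t'])
for z in (145,150,155,158,162):
    a,b=onz("",(285,225.5),z,c),onz("",(349,225.5),z,c); print(z,onz("",(317,225.5),z,c).round(1),np.linalg.norm(a-b).round(1),onz("",(456,148.5),z,c2).round(1))
delta([617.5,-63.5,138],-5.5)
```

```text
145 [617.9 -68.8 145. ] 47.0 [623.5 -64.6 145. ]
150 [618. -67. 150.] 45.8 [621.2 -64.  150. ]
155 [618.2 -65.2 155. ] 44.6 [618.8 -63.3 155. ]
158 [618.3 -64.1 158. ] 43.9 [617.4 -62.9 158. ]
162 [618.4 -62.7 162. ] 43.0 [615.5 -62.4 162. ]
t 6.1333 pos [617.  -64.1 205.4] F [-0.4 -0.3  0.3] gap 85.5 q6 -3.2
shift cm [ 0.05 -0.07  6.74] rot [ 0.    0.06 -0.  ]
```

Emit:
play_rows([
  {"tx":0.1,"ty":0,"tz":2,"rx":0,"ry":0,"rz":0,"fingers":0.6},
  {"tx":0.1,"ty":0,"tz":4,"rx":0,"ry":0,"rz":0,"fingers":0.6},
  {"tx":0.1,"ty":0,"tz":5.5,"rx":0,"ry":0,"rz":0,"fingers":0.6},
  {"tx":0.1,"ty":0,"tz":6.7,"rx":0,"ry":0,"rz":0,"fingers":0.6},
  {"tx":0.1,"ty":0,"tz":7.5,"rx":0,"ry":0,"rz":0,"fingers":0.6},
  {"tx":0.1,"ty":0,"tz":7.9,"rx":0,"ry":0,"rz":0,"fingers":0.6},
  {"tx":0.1,"ty":0,"tz":7.9,"rx":0,"ry":0,"rz":0,"fingers":0.6},
])

```text
t: 6.72
eef_pos: [618.8, -64.1, 126.3]
tool_rot: [[0.995, -0.096, -0.0], [-0.096, -0.995, 0.0], [-0.0, -0.0, -1.0]]
force: [-0.0, 0.1, 0.6]
finger_gap: 68.7
```

Emit:
play_rows([
  {"tx":0,"ty":0,"tz":0,"rx":0,"ry":0,"rz":0,"fingers":-1},
  {"tx":0,"ty":0,"tz":0,"rx":0,"ry":0,"rz":0,"fingers":-1},
  {"tx":0,"ty":0,"tz":0,"rx":0,"ry":0,"rz":0,"fingers":-1},
  {"tx":0,"ty":0,"tz":0,"rx":0,"ry":0,"rz":0,"fingers":-1},
  {"tx":0,"ty":0,"tz":0,"rx":0,"ry":0,"rz":0,"fingers":-1},
  {"tx":0,"ty":0,"tz":0,"rx":0,"ry":0,"rz":0,"fingers":-1},
])

```text
t: 7.22
eef_pos: [619.7, -64.1, 127.4]
tool_rot: [[0.995, -0.096, 0.002], [-0.096, -0.995, -0.0], [0.002, 0.0, -1.0]]
force: [0.3, -0.5, 6.9]
finger_gap: 42.1
```

```bash
cat > s.py <<'E'
from h import *
s=telemetry.sense(); print(round(s['t'],2),s['eef_pos'].round(1),'F',s['force'].round(1),'M',s['torque'].round(2),'gap',round(s['finger_gap'],1),'q',s['q'].round(1),'tau6',s['joint_torque'].round(2))
print('yaw',np.degrees(np.arctan2(s['tool_rot'][1][0],s['tool_rot'][0][0])).round(2))
E
python3 s.py
```

```text
7.22 [619.7 -64.1 127.4] F [ 0.3 -0.5  6.9] M [-0.06  0.1   0.03] gap 42.1 q [ -8.7  32.  100.6  -0.   47.3  -3.2] tau6 [ 1.300e-01 -9.049e+01 -3.352e+01  7.000e-02 -2.500e-01  0.000e+00]
yaw -5.48
```

Emit:
play_rows([
  {"tx":0,"ty":0,"tz":0,"rx":0,"ry":0,"rz":3,"fingers":-1},
  {"tx":0,"ty":0,"tz":0,"rx":0,"ry":0,"rz":6,"fingers":-1},
  {"tx":0,"ty":0,"tz":0,"rx":0,"ry":0,"rz":9,"fingers":-1},
  {"tx":0,"ty":0,"tz":0,"rx":0,"ry":0,"rz":12,"fingers":-1},
  {"tx":0,"ty":0,"tz":0,"rx":0,"ry":0,"rz":15,"fingers":-1},
  {"tx":0,"ty":0,"tz":0,"rx":0,"ry":0,"rz":15,"fingers":-1},
])

```text
t: 7.72
eef_pos: [619.7, -64.4, 127.4]
tool_rot: [[0.936, -0.353, 0.002], [-0.353, -0.936, -0.001], [0.002, 0.0, -1.0]]
force: [-0.7, -1.8, 7.5]
finger_gap: 42.2
```

```bash
python3 s.py
```

```text
7.72 [619.7 -64.4 127.4] F [-0.7 -1.8  7.5] M [-0.39  0.16  0.58] gap 42.2 q [ -8.7  32.  100.6  -0.   47.3  12. ] tau6 [  0.84 -90.58 -33.43   1.08  -0.18   2.51]
yaw -20.65
```

Emit:
play_rows([
  {"tx":0,"ty":0,"tz":0,"rx":0,"ry":0,"rz":-3,"fingers":-1},
  {"tx":0,"ty":0,"tz":0,"rx":0,"ry":0,"rz":-6,"fingers":-1},
  {"tx":0,"ty":0,"tz":0,"rx":0,"ry":0,"rz":-8,"fingers":-1},
  {"tx":0,"ty":0,"tz":0,"rx":0,"ry":0,"rz":-8,"fingers":-1},
])

```text
t: 8.05
eef_pos: [619.8, -64.1, 127.4]
tool_rot: [[0.977, -0.214, 0.002], [-0.214, -0.977, -0.0], [0.002, -0.0, -1.0]]
force: [0.1, -1.0, 7.2]
finger_gap: 41.9
```

```bash
python3 s.py
```

```text
8.05 [619.8 -64.1 127.4] F [ 0.1 -1.   7.2] M [-0.01 -0.01  0.06] gap 41.9 q [ -8.7  32.  100.6  -0.   47.3   3.6] tau6 [  0.18 -90.66 -33.33   0.11  -0.1   -1.37]
yaw -12.34
```

Emit:
play_rows([
  {"tx":0,"ty":0,"tz":0,"rx":0,"ry":0,"rz":-5,"fingers":-1},
  {"tx":0,"ty":0,"tz":0,"rx":0,"ry":0,"rz":-10,"fingers":-1},
  {"tx":0,"ty":0,"tz":0,"rx":0,"ry":0,"rz":-15,"fingers":-1},
  {"tx":0,"ty":0,"tz":0,"rx":0,"ry":0,"rz":-20,"fingers":-1},
  {"tx":0,"ty":0,"tz":0,"rx":0,"ry":0,"rz":-22,"fingers":-1},
  {"tx":0,"ty":0,"tz":0,"rx":0,"ry":0,"rz":-22,"fingers":-1},
])

```text
t: 8.55
eef_pos: [619.8, -64.0, 127.4]
tool_rot: [[0.986, 0.168, 0.002], [0.168, -0.986, -0.0], [0.002, 0.001, -1.0]]
force: [0.3, -0.2, 7.8]
finger_gap: 42.2
```

```bash
python3 s.py; python3 w.py w4
```

```text
8.55 [619.8 -64.  127.4] F [ 0.3 -0.2  7.8] M [-0.05  0.03  0.09] gap 42.2 q [ -8.7  32.  100.6   0.   47.3 -18.4] tau6 [-1.100e-01 -9.068e+01 -3.332e+01 -1.000e-02 -8.000e-02 -1.680e+00]
yaw 9.68
8.55 [619.8 -64.  127.4] [ 0.3 -0.2  7.8] cam [609.   3. 270.] [[0.99, 0.17, 0.0], [0.16, -0.95, 0.27], [0.05, -0.26, -0.96]]
```

Emit:
play_rows([
  {"tx":0,"ty":0,"tz":0,"rx":0,"ry":0,"rz":-5,"fingers":-1},
  {"tx":0,"ty":0,"tz":0,"rx":0,"ry":0,"rz":-10,"fingers":-1},
  {"tx":0,"ty":0,"tz":0,"rx":0,"ry":0,"rz":-15,"fingers":-1},
  {"tx":0,"ty":0,"tz":0,"rx":0,"ry":0,"rz":-20,"fingers":-1},
  {"tx":0,"ty":0,"tz":0,"rx":0,"ry":0,"rz":-25,"fingers":-1},
  {"tx":0,"ty":0,"tz":0,"rx":0,"ry":0,"rz":-30,"fingers":-1},
  {"tx":0,"ty":0,"tz":0,"rx":0,"ry":0,"rz":-35,"fingers":-1},
  {"tx":0,"ty":0,"tz":0,"rx":0,"ry":0,"rz":-39,"fingers":-1},
  {"tx":0,"ty":0,"tz":0,"rx":0,"ry":0,"rz":-42,"fingers":-1},
  {"tx":0,"ty":0,"tz":0,"rx":0,"ry":0,"rz":-42,"fingers":-1},
  {"tx":0,"ty":0,"tz":0,"rx":0,"ry":0,"rz":-42,"fingers":-1},
])

```text
t: 9.52
eef_pos: [619.6, -64.0, 127.4]
tool_rot: [[0.622, 0.783, 0.002], [0.783, -0.622, -0.0], [0.001, 0.001, -1.0]]
force: [-0.9, 0.9, 7.6]
finger_gap: 42.5
```

```bash
python3 s.py
python3 - <<'E'
from h import *
a=camera("side")[170:240,270:370,::-1]
b=camera("wrist")[:,:,::-1]
o=np.vstack([cv2.resize(a,(500,350),interpolation=cv2.INTER_CUBIC)[:, :],cv2.resize(b[150:350,180:580],(500,250))])
cv2.imwrite("pics/s5.png",o)
E
```

```text
9.52 [619.6 -64.  127.4] F [-0.9  0.9  7.6] M [ 0.17  0.13 -0.02] gap 42.5 q [ -8.7  32.  100.6   0.   47.3 -60.2] tau6 [ -0.64 -90.35 -33.68  -0.26  -0.4   -0.48]
yaw 51.54
```

View pics/s5.png

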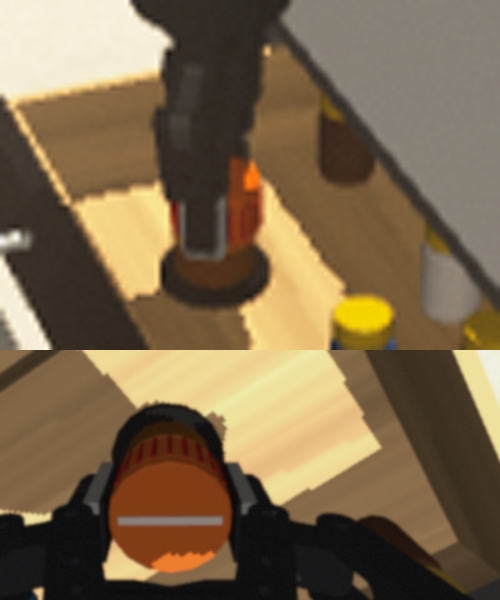

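The stripe is still in line with the jaws, so the cap has turned about 57° with the tool. Next I'll lift gently.

Emit:
play_rows([
  {"tx":0,"ty":0,"tz":-0.1,"rx":0,"ry":0,"rz":0,"fingers":-1},
  {"tx":0,"ty":0,"tz":-0.2,"rx":0,"ry":0,"rz":0,"fingers":-1},
  {"tx":0,"ty":0,"tz":-0.35,"rx":0,"ry":0,"rz":0,"fingers":-1},
  {"tx":0,"ty":0,"tz":-0.5,"rx":0,"ry":0,"rz":0,"fingers":-1},
  {"tx":0,"ty":0,"tz":-0.5,"rx":0,"ry":0,"rz":0,"fingers":-1},
])

```text
t: 10.03
eef_pos: [619.1, -64.0, 131.7]
tool_rot: [[0.622, 0.783, 0.0], [0.783, -0.622, -0.0], [0.0, 0.0, -1.0]]
force: [-0.5, -0.8, -0.9]
finger_gap: 41.9
```

```bash
python3 s.py
```

```text
10.03 [619.1 -64.  131.7] F [-0.5 -0.8 -0.9] M [ 0.06 -0.03  0.02] gap 41.9 q [ -8.7  31.6 100.4  -0.   47.9 -60.2] tau6 [ 1.000e-02 -9.477e+01 -3.548e+01 -0.000e+00  1.400e-01 -0.000e+00]
yaw 51.51
```

The force is only −0.9 N, so the cap is free. I'll lift it the rest of the way.

Emit:
play_rows([
  {"tx":0,"ty":0,"tz":-0.6,"rx":0,"ry":0,"rz":0,"fingers":-1},
  {"tx":0,"ty":0,"tz":-1.5,"rx":0,"ry":0,"rz":0,"fingers":-1},
  {"tx":0,"ty":0,"tz":-2.7,"rx":0,"ry":0,"rz":0,"fingers":-1},
  {"tx":0,"ty":0,"tz":-4,"rx":0,"ry":0,"rz":0,"fingers":-1},
  {"tx":0,"ty":0,"tz":-5.5,"rx":0,"ry":0,"rz":0,"fingers":-1},
  {"tx":0,"ty":0,"tz":-7,"rx":0,"ry":0,"rz":0,"fingers":-1},
  {"tx":0,"ty":0,"tz":-8.3,"rx":0,"ry":0,"rz":0,"fingers":-1},
  {"tx":0,"ty":0,"tz":-9.4,"rx":0,"ry":0,"rz":0,"fingers":-1},
  {"tx":0,"ty":0,"tz":-10.2,"rx":0,"ry":0,"rz":0,"fingers":-1},
  {"tx":0,"ty":0,"tz":-10.2,"rx":0,"ry":0,"rz":0,"fingers":-1},
  {"tx":0,"ty":0,"tz":-10.2,"rx":0,"ry":0,"rz":0,"fingers":-1},
  {"tx":0,"ty":0,"tz":-10.2,"rx":0,"ry":0,"rz":0,"fingers":-1},
])

```text
t: 11.03
eef_pos: [618.6, -63.9, 232.7]
tool_rot: [[0.622, 0.783, -0.001], [0.783, -0.622, 0.0], [-0.0, -0.001, -1.0]]
force: [-0.8, 0.6, -0.6]
finger_gap: 41.9
```

```bash
python3 s.py
python3 - <<'E'
from h import *
a=camera("side")[100:300,220:460,::-1]
cv2.imwrite("pics/s6.png",cv2.resize(a,None,fx=3,fy=3,interpolation=cv2.INTER_CUBIC))
E
```

```text
11.03 [618.6 -63.9 232.7] F [-0.8  0.6 -0.6] M [ 0.02 -0.    0.  ] gap 41.9 q [ -8.7  25.2  95.2  -0.   59.6 -60.2] tau6 [ 1.000e-02 -9.212e+01 -4.330e+01 -0.000e+00  2.000e-02  0.000e+00]
yaw 51.51
```

View pics/s6.png

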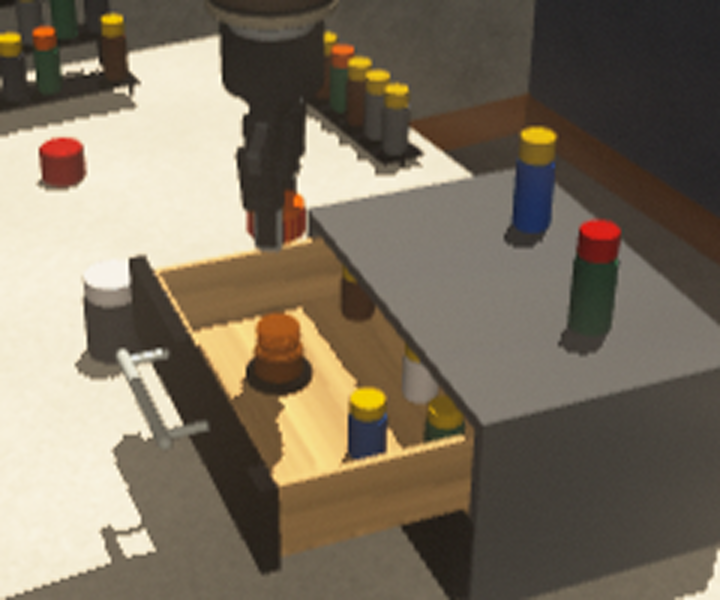

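The cap is off and held upright in the fingers at about (277,218), above the bare jar neck at (278,335). The drawer is open and the dark jar has not moved.

```bash
python3 -c "
from plant import r
print(r.finish_job())"
```

```text
the job is handed in; nothing more can be done
None
```

I opened the top drawer, unscrewed and lifted off the cap, and handed the job in at about 11 s of the 64 s. `finish_job` reports no verdict, so what follows rests on my own readings.

- **Drawer:** I pulled it out about 15 cm, going by the gripper's travel. The last picture shows it still open.
- **Thread:** Clockwise (seen from above), it stopped within 15° with the torque rising to about 0.6 N m. Counterclockwise it turned freely, with at most about 0.1 N m. I turned the cap about 57° from its starting angle, and the stripe still lay along the jaws, so it did not slip noticeably.
- **Cap:** It came off with almost no pull. It is now held upright and still, about 10 cm above the jar's rim by the lift distance. The external force reads about 1 N and the finger opening 41.9 mm.
- **Bystanders:** In the last picture the dark jar stands where it was. The glass bowl was outside that crop, so I did not check it again, but the arm never went near it.

One reading differed from the sizes given: the finger opening came out about 2 mm small on both the handle (8.6 against 11 mm) and the cap (42 against 44 mm). I took this as a sensor offset, since both grips held.

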